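# Hang a hook-tab arm on a slotted post and press it home

### The job

Hang the aluminium hanger arm on the slotted post: push its two hook tabs into the middle and upper slots, feeling for their height, and lower it just enough that the hooks hold behind the strip while the catch pin is still pushed in, then let go of it completely. With nothing gripped, press down on its top flange until it is fully home and the catch pin springs out through its plate, then leave it hanging and leave the other things on the worktop where they stand.

Things in the scene. Friction and masses are not known exactly. Their poses are not given: they have to be found in the camera images.
- hanger: Loose aluminium hanger, about 0.16 kg, standing on the worktop. Origin: middle of the lower edge of its back plate's mating face; x points out of that face (towards the strip when hung), z up. Plate: x -5..0, y -25..25, z 0..95 mm. Level press flange on its top: x -32..0, y -25..25, z 95..100. Catch hole through the plate: y 10..22, z 56..64.
- hanger_grip (a point): Grip point on the hanger's arm, at hanger x -90, y 0, z 50 mm; axes as the hanger's. The arm is an upright flat bar 10 mm thick in y, z 30..70, from the plate back to x -150, with a foot at x -150..-130 (z 0..30) and a nose at x -158..-150 up to z 80. Take it across the bar from above.
- hanger_tab (a point): Tip of the upper hook tab, at hanger x 11, y 0, z 81 mm. Two steel tabs 5 mm thick in y stand out of the mating face at y 0: necks x 0..11 at z 16..26 and 76..86, each with a hook at x 5.5..11 hanging 12 mm below the neck (z 4..16, 64..76).
- hanger_press (a point): Middle of the top of the hanger's press flange (hanger x -16, y 0, z 100 mm). With the hooks caught about 5 to 20 N down here drives it home onto a hard stop; pressing far out on the arm makes the hooks bind.
- post: Fixed slotted post, a grey channel 190 mm high on a foot plate 100 mm wide, 10 mm thick, reaching 15 mm ahead of the face. Origin at worktop height under the middle of the strip's front face (plane x = 0, looking to -x, the robot); z up. Steel strip 56 mm wide, 4 mm thick; three upright slots on the line y 0, 10 mm wide, 28 mm high, open behind: nominal z 21..49, 81..109, 141..169 mm.
- post_slot (a point): Nominal middle of the upper slot: post x 0, y 0, z 155 mm. The strip is clamped up to 8 mm higher or lower than nominal; this is not measured and must be felt: off height, the tab tips stop on the strip with the mating face 11 mm short of it. The tabs have 6 mm height to spare in the slots.
- post_home (a point): Where the hanger's origin nominally is when home: post x 0 (up to 1.5 mm of play, to -1.5), y 0 (2.5 mm play either way), z 65 mm. It goes in at post z 77..83 mm; below 77 the hooks are behind the strip; from about 69 down the catch springs out. All heights shift with the strip (up to 8 mm up or down).
- hood_sash: Fixed sash of the fume hood between robot and worktop: its level rail spans x 0.27..0.33 m up to z 0.147 all along y, so enter above it; its two glass panes are parked at the left, from y 0.62 m leftwards at x 0.28..0.32, up to z 0.88. Origin at world [0.29, 0.405, 0.03].
- catch (a joint): Spring catch pin, 5 mm thick, round nose, in the strip at post y +16, nominal z 125 mm, standing 8 mm out. Metres: 0 out, grows pushed in (max 0.009); spring 3 to 5 N. The plate pushes it in 0.003 to 0.008 when the tabs are in; it springs to 0 through the catch hole once the hanger is within 2 to 4 mm of home. With hooks caught, its drag holds the released hanger up until pressed down.
- tape_white: Bystander: roll of white tape lying flat, 80 mm across, 18 mm high. Origin at the centre of its underside.
- rubber_stopper: Bystander: tapered rubber stopper, 34 mm across, 28 mm high. Origin at the centre of its underside.
- vial_3: Bystander: small clear vial with a screw cap, 22 mm across, 48 mm high. Origin at the centre of its underside.
- amber_yellow: Bystander: small brown bottle with cap, 52 mm across, 108 mm high. Origin at the centre of its underside.
- red_vial: Bystander: small white vial with cap, 27 mm across, 53 mm high. Origin at the centre of its underside.

How it is judged:
By the outcome, as a careful person would: the job done as asked, in the order asked, and still so for the second after the job is handed in, with the robot touching nothing.
It also fails if it takes over 54 s, if anything falls off the work surface, if the arm or the gripper's body presses on something with over 40 N, if the wrist force passes 120 N, or if a joint passes its speed limit or range.

### The arm

A 7-joint arm with a two-finger parallel gripper is mounted at the origin on a cart in front of the work surface, level with it; the furniture and walls round the work are solid. World frame = base frame: x ahead of the robot, y to its left, z up, the work surface at z = 0. Lengths are in m, angles in rad, forces in N, time in s.
With the tool pointing down it reaches from about 0.425 to 0.925 m from the base axis. Payload 6.8 kg.
Tool frame: the origin (TCP) lies at the very end of the fingers, on their centre line; the grasp point (between the pads) lies 19 mm behind it; z points along the fingers, y is the line along which they close (so a half turn about z gives the same grasp; the last joint's range is limited). The gripper opens to 85 mm and grips with 20 to 120 N. Pads are 22 mm wide; open, the fingers measure 114 mm over their backs; the gripper's body (76 mm by 85 mm) begins 54 mm behind the grasp point. The pads swing forward as they close: fully open they stand 13 mm farther back than shut.
Start: joints at [-0.81, 0.477, 0.022, 1.555, -0.011, 1.109, -0.083], TCP at [0.515, 0.436, 0.231] pointing down, gripper open.
Joint ranges: [-2.96, 2.96], [-0.34, 2.1], [-1.41, 1.46], [0.24, 2.44], [-1.37, 4.51], [0.17, 1.92], [-2.96, 2.96]. Speed limits (rad/s): [2.39, 2.39, 3.14, 3.14, 3.14, 3.14, 3.14].

### API

Orientations are given as a unit quaternion [w, x, y, z].
In Python, from station import bot, imaging, hand_in gives the robot as it stands (bot), with the cameras (imaging) and the job as plain functions.
- The arm moves only by the shell command python3 nudge.py [FORCE], which reads ROWS from standard input. ROWS is a JSON list that holds a single list of rows (three levels of brackets), with 1 to 20 rows, each of 5 numbers: dx, dy, dz in normalised numbers (1 is 1 m), then a turn about the tool's z in parts of the range, where 1.0 means 2 rad, then the opening from 0.0 (shut) to 1.0 (fully open); each row shifts and turns the commanded pose from where the row before left it, along the tool's axes as they then stand; what a row does not reach is not made up. A row lasts 1/10 s, in which the tool goes at most 0.05 m and 0.15 rad, less where a joint would pass 70% of its speed; a pose out of reach is approached as far as the arm can. The fingers move at their own pace and stop on an object; FORCE is the grip in N (left out, the last holds). Time passes only in rows, so rows that do not move let the fingers close. It prints the time, the measured TCP pose, the force, the opening and the grip force at its end. Input that does not fit is refused with a message, and nothing moves.
- bot.get_obs(): the state, without advancing time (a new reading comes with each control period).
- imaging.read_camera(name): name is "side" or "top"; returns the picture (400x640x3 uint8, blue, green, red); there is no depth.
- imaging.camera_info(name): a dict with "vertical_fov" (degrees; the focal length in pixels is half the picture's height over the tangent of half this angle, whatever the lens; pixels are square), "cx", "cy" (the principal point, pixels), "view" (4x4, takes a point from world to camera coordinates). Camera axes: x right, y up, looking along -z (the intrinsics and any distortion apply to the point x, -y, -z); pixel columns grow to the right and rows downward; lengths in m; the calibration is good to about 2 mm. A picture is of the moment at which its call begins. camera_info takes no time and is no camera call.
- hand_in(): hands the job in; it is judged then, once.
The state is a dict: "t": time; "q": joint angles; "joint_vel": joint speeds; "joint_torque": joint torques, N m; "eef_pos": TCP position; "tool_rot": TCP orientation; "contact_force": force on the tool from outside, world axes, zero at the start; "torque": the same for the moment, N m; "gripper_width": opening from 0.0 (shut) to 1.0 (fully open); "grasp_force": force on a finger pad.
Only numpy, scipy, OpenCV 4.12 (cv2) and the standard library are available. Lean on these libraries where they do the work, as an engineer would, in place of code of your own. Each camera call takes 0.05 s, during which the arm holds its last target. There are 200 camera calls.

## Working session

There is one attempt and no reset: what is moved stays moved. The work goes in short steps, Python scripts to look and compute and a shell command to move; the robot and the scene stay as the last step left them, time stands still between calls to the robot, and variables do not carry over. Pictures are saved under pics/ and viewed, at most 10 in all, crops included, and the job is handed in when it is done.

```bash
ls; mkdir -p pics
python3 - <<'E'
from station import bot, imaging, hand_in
import cv2,numpy as np
np.set_printoptions(precision=4,suppress=True)
o=bot.get_obs();print({k:np.round(v,4) for k,v in o.items()})
for n in("side","top"):
    cv2.imwrite(f"pics/{n}0.png",imaging.read_camera(n));i=imaging.camera_info(n);print(n,{k:(np.array(v)) for k,v in i.items()})
E
```

```text
nudge.py
pics
station.py
{'t': np.float64(0.0), 'q': array([-0.8101,  0.4778,  0.0223,  1.5564, -0.0115,  1.1093, -0.0831]), 'joint_vel': array([ 0.0005, -0.002 , -0.0001,  0.0012,  0.0025, -0.0003,  0.0003]), 'joint_torque': array([  0.0006, -59.645 ,   1.6091, -28.1189,   0.0126,   0.0095,
         0.    ]), 'eef_pos': array([0.5149, 0.4355, 0.2303]), 'tool_rot': array([-0.0003,  0.4208,  0.9071, -0.0009]), 'contact_force': array([-0.5276, -0.3364,  0.3442]), 'torque': array([ 0.0645, -0.0282,  0.0094]), 'grasp_force': np.float64(0.0), 'gripper_width': np.float64(0.998)}
side {'vertical_fov': array(43.2128), 'cx': array(323.6354), 'cy': array(201.0517), 'view': array([[-0.8934, -0.4491, -0.0118,  0.4355],
       [ 0.237 , -0.4935,  0.8368, -0.2292],
       [-0.3817,  0.7448,  0.5473, -1.4615],
       [ 0.    ,  0.    ,  0.    ,  1.    ]])}
top {'vertical_fov': array(44.905), 'cx': array(315.1077), 'cy': array(201.8161), 'view': array([[ 0.0822, -0.9965,  0.0119, -0.0285],
       [ 0.7695,  0.071 ,  0.6347, -0.4569],
       [-0.6334, -0.043 ,  0.7727, -1.5519],
       [ 0.    ,  0.    ,  0.    ,  1.    ]])}
```

View pics/side0.png

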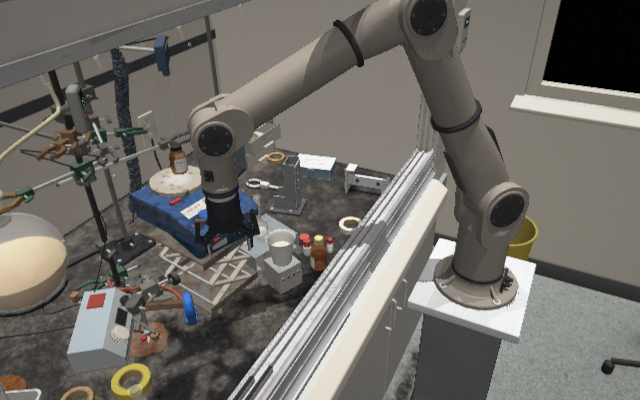

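View pics/top0.png

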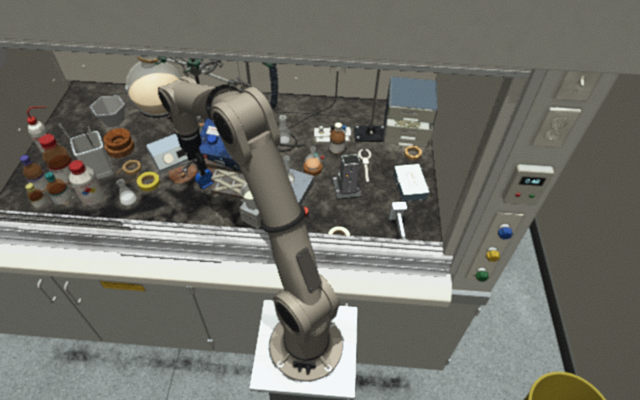

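The side view shows the post near (290,185) and the hanger near (365,180). In the top view the post is at (348,175) and the hanger at (400,215). I'll enlarge both.

```bash
cat > h.py <<'E'
import numpy as np,cv2
from station import bot, imaging, hand_in
np.set_printoptions(precision=4,suppress=True)
def K(n):
    i=imaging.camera_info(n);return 200/np.tan(np.radians(i["vertical_fov"])/2),i["cx"],i["cy"],np.array(i["view"])
def proj(n,p):
    f,cx,cy,V=K(n);c=V[:3,:3]@np.array(p)+V[:3,3];return np.array([cx+f*c[0]/-c[2],cy+f*-c[1]/-c[2]])
def ray(n,px):
    f,cx,cy,V=K(n);d=V[:3,:3].T@np.array([(px[0]-cx)/f,-(px[1]-cy)/f,-1]);return -V[:3,:3].T@V[:3,3],d/np.linalg.norm(d)
def onz(n,px,z):
    o,d=ray(n,px);return o+d*(z-o[2])/d[2]
def tri(a,b):
    (o1,d1),(o2,d2)=ray("side",a),ray("top",b)
    s=np.linalg.lstsq(np.c_[d1,-d2],o2-o1,rcond=None)[0];p,q=o1+s[0]*d1,o2+s[1]*d2
    return (p+q)/2,np.linalg.norm(p-q)
E
python3 - <<'E'
from h import *
s=cv2.imread("pics/side0.png");t=cv2.imread("pics/top0.png")
a=cv2.resize(s[140:240,240:400],None,fx=5,fy=5,interpolation=cv2.INTER_CUBIC);cv2.imwrite("pics/sc.png",a)
b=cv2.resize(t[140:250,310:450],None,fx=5,fy=5,interpolation=cv2.INTER_CUBIC);cv2.imwrite("pics/tc.png",b)
for n in("side","top"):
  print(n,[proj(n,p) for p in ([.515,.4355,.231],[0,0,0],[.27,0,.147],[.33,0,.147],[.28,.62,.88])])
  print(onz(n,(290,210) if n=="side" else (348,190),0),onz(n,(365,188)if n=="side" else (400,225),0))
E
```

```text
side [array([230.4109, 254.894 ]), array([474.1236, 280.2407]), array([389.1667, 215.4022]), array([370.2089, 210.4185]), array([240.0477, -15.2127])]
[ 0.6616 -0.0829 -0.    ] [ 0.4811 -0.3325 -0.    ]
top [array([197.5481, 168.8738]), array([306.2331, 344.2916]), array([313.7465, 248.6703]), array([315.2262, 234.0255]), array([39.4508, 39.3678])]
[ 0.6662 -0.1079  0.    ] [ 0.507  -0.3141  0.    ]
```

View pics/sc.png

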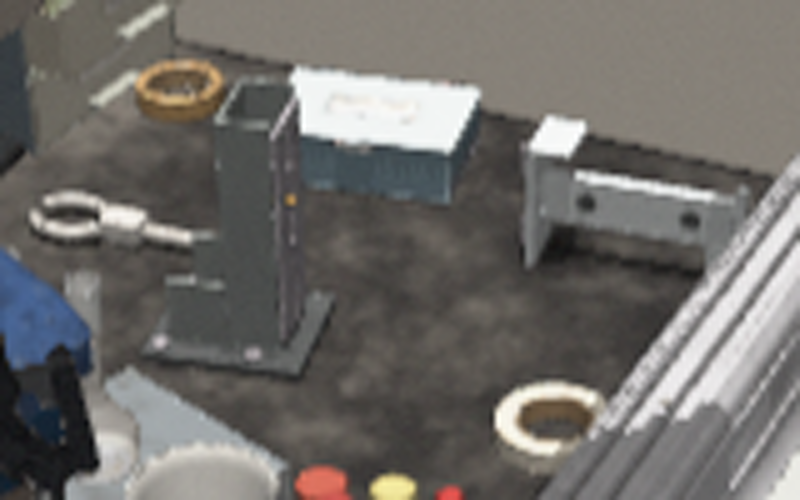

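View pics/tc.png

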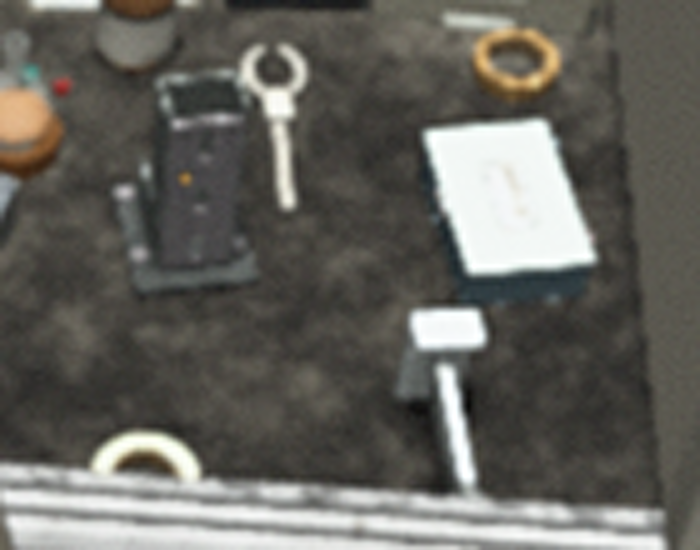

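```bash
cat > seg.py <<'E'
from h import *
def blob(img,roi,lo):
    x0,y0,x1,y1=roi;g=img[y0:y1,x0:x1].min(2);n,l,st,c=cv2.connectedComponentsWithStats((g>lo).astype(np.uint8))
    return [(st[i],c[i]+[x0,y0],cv2.minAreaRect(np.argwhere(l==i)[:,::-1].astype(np.float32)+[x0,y0])) for i in range(1,n) if st[i][4]>8]
E
python3 - <<'E'
from seg import *
s=cv2.imread("pics/side0.png");t=cv2.imread("pics/top0.png")
print(s[162:194:2,343:392:2].min(2));print(t[200:240,388:408].min(2))
def orange(im,r):
    x0,y0,x1,y1=r;a=im[y0:y1,x0:x1].astype(int);w=np.clip(a[...,2]-a[...,0]-40,0,None);yy,xx=np.mgrid[y0:y1,x0:x1];return (w*xx).sum()/w.sum(),(w*yy).sum()/w.sum(),w.sum()
a=orange(s,(292,174,304,186));b=orange(t,(340,170,354,182));print(a,b,tri(a[:2],b[:2]))
c=lambda x,y,x0,y0:((x+.5)/5-.5+x0,(y+.5)/5-.5+y0)
S=lambda x,y:c(x,y,240,140);T=lambda x,y:c(x,y,310,140)
for nm,p,q in [("flange -y/back?",(540,118),(487,350)),("a",(587,122),(413,350)),("b",(573,158),(410,312)),("d",(527,152),(483,308)),
 ("post top front L",(272,135),(168,127)),("post top front R",(299,88),(242,122)),("foot FL",(297,375),(138,292)),("foot FR",(334,293),(258,278))]:
    print(nm,*tri(S(*p),T(*q)))
E
```

```text
[[117 120 121 120 120 122 122 120 119 118 119 120 120 121 120 121 119 121
  121 121 119 120 118 119 121]
 [ 60  61  94 242 232 214 209 129 122 121 120 123 122 119 120 120 120 121
  121 121 120 121 118 120 119]
 [ 61  71 199 246 246 247 247 123 110 118 121 119 121 121 122 120 122 120
  121 119 119 121 120 119 121]
 [ 62 113 245 246 247 247 200  59  56  46  78  91  96 116 118 120 119 120
  121 121 119 120 119 120 120]
 [ 60 110 183 217 224 234  75  61  64  64  62  60  61  53  53  91  97 115
  119 120 122 118 121 122 121]
 [ 55 113  95  92  64  75  62  61  63  57  59  62  69  70  69  71  70  66
   55  79  90 110 115 119 120]
 [ 58 115  92 107 107  99 179 153 128  88  57  55  60  61  63  73  80  77
   72  76  77  67  59  50  94]
 [ 62 104  98 115 114 114 136 178 221 221 235 234 207 197 162 103  80  79
   68  71  78  80  76  65  69]
 [ 68 107 102 114 113 113 119  97 128 122 129 122 126 172 219 221 234 232
  210 196 119  91 110 123  71]
 [ 77 107  95 114 114 113  79  45 112 125 124 126 126 122 127 124 128 116
  123 165 147 146 119  96  77]
 [ 67 120 101 118 114 113 113  93 124 127 125 124 
[... 3957 characters left out ...]
 177 190 179
  152 121]]
(np.float64(297.6837606837607), np.float64(179.54700854700855), np.int64(117)) (np.float64(346.5603448275862), np.float64(175.31034482758622), np.int64(116)) (array([ 0.6318, -0.0958,  0.1249]), np.float64(0.0007735157150009639))
flange -y/back? [ 0.5417 -0.3315  0.0787] 0.03157191423283949
a [ 0.484  -0.2673  0.1289] 0.013154281369994148
b [ 0.5075 -0.2649  0.1125] 0.0265052902727217
d [ 0.5672 -0.3292  0.0633] 0.012084031732205071
post top front L [ 0.633  -0.0798  0.1813] 0.004011230316438174
post top front R [ 0.6415 -0.1347  0.1861] 0.00788978080401887
foot FL [ 0.6161 -0.0664  0.0044] 6.029814527378368e-05
foot FR [ 0.6372 -0.1616  0.0092] 0.0025853254853796396
```

Run:
```python
from seg import *
s=cv2.imread("pics/side0.png");t=cv2.imread("pics/top0.png")
g=t.min(2).astype(float)
P=[]
for r in range(213,235):
    w=np.clip(g[r,396:406]-110,0,None);P.append(onz("top",((w*np.arange(396,406)).sum()/w.sum(),r),.07))
P=np.array(P);vx,vy,x0,y0=cv2.fitLine(P[:,:2].astype(np.float32),cv2.DIST_HUBER,0,.001,.001).ravel()
if vx<0:vx,vy=-vx,-vy
print("bar dir yaw",np.arctan2(vy,vx),"pt",x0,y0,"end",P[0],P[-1])
w=np.clip(g[200:210,390:408]-110,0,140);yy,xx=np.mgrid[200:210,390:408];ct=((w*xx).sum()/w.sum(),(w*yy).sum()/w.sum())
gs=s.min(2).astype(float);w=np.clip(gs[160:172,343:358]-130,0,115);yy,xx=np.mgrid[160:172,343:358];cs=((w*xx).sum()/w.sum(),(w*yy).sum()/w.sum())
print(ct,cs,tri(cs,ct),onz("top",ct,.1),onz("side",cs,.1))
c=lambda x,y,x0,y0:((x+.5)/5-.5+x0,(y+.5)/5-.5+y0)
for p,q in [((540,118),(483,308)),((587,122),(487,350)),((573,158),(413,350)),((527,152),(410,312))]: print(tri(c(*p,240,140),c(*q,310,140)))
def en(im,x0,y0,x1,y1):
    a=im[y0:y1,x0:x1].astype(float);return np.uint8(np.clip(cv2.resize((a-20)*2,None,fx=10,fy=10,interpolation=cv2.INTER_CUBIC),0,255))
a=en(t,328,148,364,202);b=en(s,264,150,314,204);cv2.imwrite("pics/p.png",np.hstack([a[:540],b[:540,:430]]))
```

```text
bar dir yaw 0.12859324 pt 0.45825845 -0.30481645 end [ 0.5093 -0.2985  0.07  ] [ 0.4137 -0.3106  0.07  ]
(np.float64(399.0325959566364), np.float64(205.3149721652505)) (np.float64(351.0697271546124), np.float64(166.8118954814494)) (array([ 0.5238, -0.2966,  0.0983]), np.float64(0.0009802427034130922)) [ 0.5217 -0.2962  0.1   ] [ 0.5232 -0.2944  0.1   ]
(array([ 0.5504, -0.3249,  0.093 ]), np.float64(0.0006128992841311604))
(array([ 0.5114, -0.3263,  0.0959]), np.float64(0.0061415561262600105))
(array([ 0.5001, -0.2708,  0.0993]), np.float64(0.0008015836682616569))
(array([ 0.5364, -0.2693,  0.0972]), np.float64(0.0017721655842055603))
```

View pics/p.png

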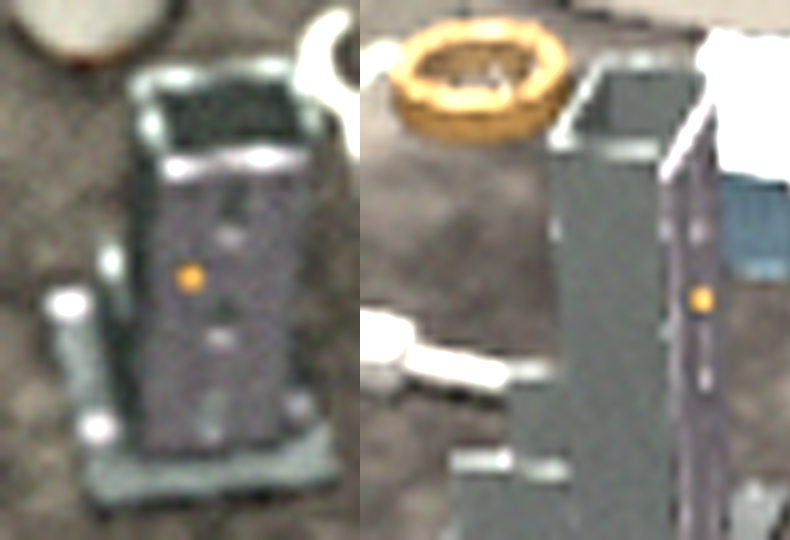

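Run:
```python
from seg import *
T=lambda x,y:(328+(x+.5)/10-.5,148+(y+.5)/10-.5)
S=lambda x,y:(264+(x-360+.5)/10-.5,150+(y+.5)/10-.5)
def yaw(a,b): d=a-b;return np.arctan2(-d[0],d[1]),np.linalg.norm(d[:2])
a,b=onz("top",T(163,172),.19),onz("top",T(308,160),.19);print("striptop",a,b,(a+b)/2,yaw(a,b))
a,b=onz("top",T(90,505),.0),onz("top",T(340,478),.0);print("foot bot",a,b,(a+b)/2,yaw(a,b))
a,b=onz("top",T(90,480),.01),onz("top",T(335,452),.01);print("foot top",a,b,(a+b)/2,yaw(a,b))
c=lambda x,y:(240+(x+.5)/5-.5,140+(y+.5)/5-.5)
a,b=onz("side",c(297,372),.01),onz("side",c(334,293),.01);print("side foot",a,b,(a+b)/2,yaw(a,b))
a,b=onz("side",S(660,178),.19),onz("side",S(715,78),.19);print("side striptop",a,b,(a+b)/2,yaw(a,b))
print("side foot left edge, bottom",onz("side",c(145,356),0),onz("side",c(297,376),0))
print("slots",tri(S(700,230),T(230,235)),tri(S(705,378),T(220,337)))
for z in(.141,.081,.021):print(onz("top",T({.141:230,.081:220,.021:212}[z],{.141:235,.081:337,.021:430}[z]),z))
```

```text
striptop [ 0.6234 -0.0819  0.19  ] [ 0.6346 -0.1355  0.19  ] [ 0.629  -0.1087  0.19  ] (np.float64(0.20668934737681743), np.float64(0.054676936378529994))
foot bot [ 0.6193 -0.0638  0.    ] [ 0.6427 -0.1635  0.    ] [ 0.631  -0.1137  0.    ] (np.float64(0.23107951578819302), np.float64(0.10243754620871155))
foot top [ 0.6239 -0.0631  0.01  ] [ 0.6477 -0.1605  0.01  ] [ 0.6358 -0.1118  0.01  ] (np.float64(0.23972480739425187), np.float64(0.1003195928323879))
side foot [ 0.6136 -0.0625  0.01  ] [ 0.6382 -0.1617  0.01  ] [ 0.6259 -0.1121  0.01  ] (np.float64(0.2428791876427182), np.float64(0.10225872317300667))
side striptop [ 0.6266 -0.0636  0.19  ] [ 0.6437 -0.1313  0.19  ] [ 0.6352 -0.0975  0.19  ] (np.float64(0.24751743661588407), np.float64(0.06987388983891443))
side foot left edge, bottom [ 0.7269 -0.0459  0.    ] [ 0.6186 -0.0707  0.    ]
slots (array([ 0.639 , -0.1096,  0.1429]), np.float64(0.0013773610758472858)) (array([ 0.6398, -0.1097,  0.0838]), np.float64(0.0013383978929653528))
[ 0.6398 -0.1096  0.141 ]
[ 0.6415 -0.1097  0.081 ]
[ 0.6453 -0.1104  0.021 ]
```

Hanger: origin about (0.538, −0.294), yaw 0.129, with its flange measured at z 0.098 (0.100 given). Post: origin about (0.640, −0.110), yaw 0.23, with the pin measured at z 0.125. The sizes agree with the text, so I'm moving over the hanger.

Units first: turns go in shares of 2 rad. So 0.143 rad / 2 = 0.0715.

```bash
echo '[[[0,0,-0.05,0,1],[0,0,-0.05,0,1],[-0.029,-0.0294,0,0,1],[-0.029,-0.0294,0,0,1],[-0.029,-0.0294,0,0,1],[-0.029,-0.0294,0,0,1],[-0.029,-0.0294,0,0,1],[-0.029,-0.0294,0,0,1],[-0.029,-0.0294,0,0,1],[-0.029,-0.0294,0,0,1],[-0.029,-0.0294,0,0,1],[-0.029,-0.0294,0,0,1],[-0.029,-0.0294,0,0,1],[-0.029,-0.0294,0,0,1],[-0.029,-0.0294,0,0,1],[-0.029,-0.0294,0,0,1],[-0.029,-0.0294,0,0,1],[-0.029,-0.0294,0,0,1],[-0.029,-0.0294,0,0,1],[-0.029,-0.0294,0,0,1]]]' | python3 nudge.py 60
echo '[[[0,0,0,0.0715,1],[0,0,0,0.0715,1],[0,0,0,0.0715,1],[0,0,0,0.0715,1],[0,0,0,0.0715,1],[0,0,0,0.0715,1],[0,0,0,0.0715,1],[0,0,0,0.0715,1],[0,0,0,0.0715,1],[0,0,0,0.0715,1],[0,0,0,0.0715,1],[0,0,0,0.0715,1],[0,0,0,0.0715,1],[0,0,0,0.0715,1],[0,0,0,0.0715,1]]]' | python3 nudge.py
cat > st.py <<'E'
import sys
from h import *
from scipy.spatial.transform import Rotation as R
o=bot.get_obs();Q=R.from_quat(np.array(o["tool_rot"])[[1,2,3,0]]);M=Q.as_matrix()
print("t",o["t"],"pos",o["eef_pos"],"q7",o["q"][6],"F",o["contact_force"],"grip",o["gripper_width"],o["grasp_force"]);print(M)
y=M[:,1];print("y-axis yaw mod pi -90deg:",(np.arctan2(y[1],y[0])-np.pi/2+np.pi/2)%np.pi-np.pi/2)
if len(sys.argv)>3: print("tool disp",M.T@(np.array(list(map(float,sys.argv[1:4])))-o["eef_pos"]))
E
python3 st.py .4491 -.3055 .031
```

```text
t: 2.1
eef_pos: [0.4478, -0.3058, 0.3311]
tool_rot: [-0.0, 0.421, 0.907, 0.0]
contact_force: [0.4, 0.6, -0.1]
gripper_width: 0.996
grasp_force: 0.0
t: 3.6
eef_pos: [0.4481, -0.3042, 0.3309]
tool_rot: [-0.0, 0.998, 0.061, -0.0]
contact_force: [0.3, 0.7, -0.8]
gripper_width: 0.999
grasp_force: 0.0
t 3.6 pos [ 0.4481 -0.3042  0.3309] q7 -0.77729093712888 F [ 0.3271  0.6611 -0.78  ] grip 0.9993056017110493 0.0
[[ 0.9926  0.1216 -0.0006]
 [ 0.1216 -0.9926  0.0004]
 [-0.0006 -0.0005 -1.    ]]
y-axis yaw mod pi -90deg: 0.12193801880947097
tool disp [0.001  0.0016 0.2999]
```

```bash
echo '[[[0.001,0.0016,0.045,0,1],[0,0,0.045,0,1],[0,0,0.045,0,1],[0,0,0.045,0,1],[0,0,0.045,0,1],[0,0,0.035,0,1],[0,0,0.02,0,1],[0,0,0.02,0,1],[0,0,0,0,1],[0,0,0,0,1]]]' | python3 nudge.py
echo '[[[0,0,0,0,0],[0,0,0,0,0],[0,0,0,0,0],[0,0,0,0,0],[0,0,0,0,0],[0,0,0,0,0],[0,0,0,0,0],[0,0,0,0,0]]]' | python3 nudge.py 60; python3 st.py .4491 -.3055 .031
```

```text
t: 4.6
eef_pos: [0.4493, -0.3059, 0.0314]
tool_rot: [-0.0, 0.998, 0.064, -0.0]
contact_force: [0.1, -0.2, 0.4]
gripper_width: 0.998
grasp_force: 0.0
t: 5.4
eef_pos: [0.4499, -0.306, 0.0315]
tool_rot: [0.0, 0.998, 0.064, 0.0]
contact_force: [0.9, -0.6, 4.4]
gripper_width: 0.109
grasp_force: 61.1
t 5.4 pos [ 0.4499 -0.306   0.0315] q7 -0.4406049548369535 F [ 0.8592 -0.6158  4.4162] grip 0.10908655739801904 61.093300580978394
[[ 0.9918  0.1275  0.0004]
 [ 0.1275 -0.9918 -0.0002]
 [ 0.0004  0.0002 -1.    ]]
y-axis yaw mod pi -90deg: 0.12788746794167327
tool disp [-0.0007 -0.0006  0.0005]
```

Converted, -0.051 rad / 2 = -0.0255.

```bash
echo '[[[0,0,-0.01,0,0],[0,0,-0.02,0,0],[0,0,-0.04,0,0],[0,0,-0.03,0,0],[0,0,0,-0.0255,0],[0,0,0,-0.0255,0],[0,0,0,0,0]]]' | python3 nudge.py; python3 st.py .5044 -.1415 .114
```

```text
t: 6.1
eef_pos: [0.4492, -0.3055, 0.1317]
tool_rot: [-0.0, 0.993, 0.115, 0.0]
contact_force: [-0.2, -0.2, -3.1]
gripper_width: 0.106
grasp_force: 60.6
t 6.1 pos [ 0.4492 -0.3055  0.1317] q7 -0.4709211189021061 F [-0.1589 -0.1797 -3.0944] grip 0.10631932951736929 60.575358867645264
[[ 0.9736  0.2281 -0.    ]
 [ 0.2281 -0.9736  0.0006]
 [ 0.0001 -0.0006 -1.    ]]
y-axis yaw mod pi -90deg: 0.23013628542253484
tool disp [ 0.0912 -0.1471  0.0178]
```

```bash
echo '[[[0.0152,-0.0245,0,0,0],[0.0152,-0.0245,0,0,0],[0.0152,-0.0245,0,0,0],[0.0152,-0.0245,0.006,0,0],[0.0152,-0.0245,0.006,0,0],[0.0152,-0.0245,0.006,0,0],[0,0,0,0,0],[0,0,0,0,0]]]' | python3 nudge.py; python3 st.py .5044 -.1415 .114
python3 - <<'E'
from seg import *
for n in("side","top"):
    cv2.imwrite(f"pics/{n}1.png",imaging.read_camera(n))
s=cv2.imread("pics/side1.png");t=cv2.imread("pics/top1.png")
a=cv2.resize(s[135:215,260:350],(720,640))[:600];b=cv2.resize(t[150:225,320:370],(0,0),fx=8,fy=8)
cv2.imwrite("pics/sc1.png",cv2.resize(np.hstack([a,b]),(800,428)))
print(proj("side",[.553,-.1298,.1825]),proj("top",[.553,-.1298,.1825]))
E
```

```text
t: 6.9
eef_pos: [0.5045, -0.1414, 0.113]
tool_rot: [-0.0, 0.993, 0.115, -0.001]
contact_force: [-0.2, -0.6, -1.7]
gripper_width: 0.11
grasp_force: 60.4
t 6.9 pos [ 0.5045 -0.1414  0.113 ] q7 -0.7846752941564712 F [-0.2157 -0.6182 -1.7176] grip 0.10973474250492526 60.44675946235657
[[ 0.9736  0.2283 -0.0013]
 [ 0.2283 -0.9736 -0.0001]
 [-0.0013 -0.0002 -1.    ]]
y-axis yaw mod pi -90deg: 0.2303600163107382
tool disp [-0.0002  0.     -0.001 ]
[322.921  165.1549] [356.0458 181.0645]
```

View pics/sc1.png

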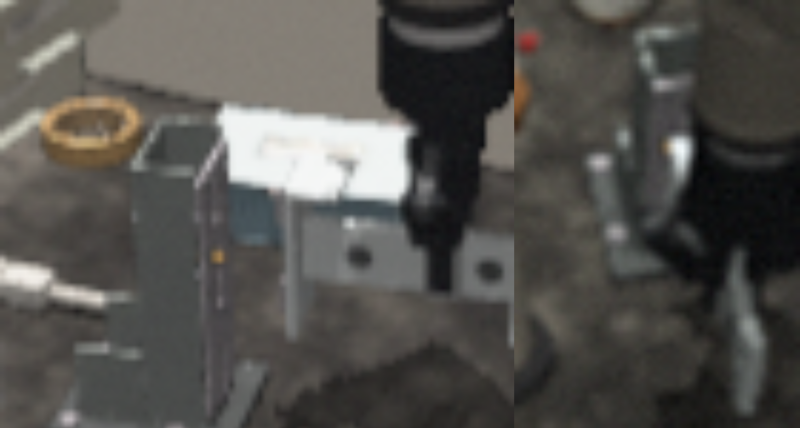

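```bash
python3 - <<'E'
from h import *
print(proj("side",[.5857,-.0967,.0815]),proj("side",[.5808,-.0978,.0815]))
E
echo '[[[0.01,0,0,0,0],[0.01,0,0,0,0],[0.01,0,0,0,0],[0.003,0,0,0,0],[0,0,0,0,0],[0,0,0,0,0]]]' | python3 nudge.py
echo '[[[0.003,0,0,0,0],[0.001,0,0,0,0],[0,0,0,0,0]]]' | python3 nudge.py
echo '[[[0.002,0,0,0,0],[0.001,0,0,0,0],[0,0,0,0,0]]]' | python3 nudge.py
echo '[[[0.002,0,0,0,0],[0.001,0,0,0,0],[0,0,0,0,0]]]' | python3 nudge.py
```

```text
[310.2918 193.5133] [311.721  193.6912]
t: 7.6
eef_pos: [0.5367, -0.1346, 0.1131]
tool_rot: [-0.0, 0.993, 0.115, -0.0]
contact_force: [-0.5, 0.3, -2.3]
gripper_width: 0.106
grasp_force: 60.5
t: 7.9
eef_pos: [0.5411, -0.1334, 0.1134]
tool_rot: [-0.0, 0.993, 0.115, 0.0]
contact_force: [-0.5, 0.5, -2.1]
gripper_width: 0.112
grasp_force: 60.5
t: 8.2
eef_pos: [0.544, -0.1328, 0.1133]
tool_rot: [-0.0, 0.993, 0.115, 0.0]
contact_force: [-0.4, 0.3, -2.4]
gripper_width: 0.107
grasp_force: 60.5
t: 8.5
eef_pos: [0.5462, -0.1323, 0.1131]
tool_rot: [-0.0, 0.993, 0.115, -0.001]
contact_force: [-3.1, -0.5, 0.2]
gripper_width: 0.111
grasp_force: 60.7
```

```bash
echo '[[[0.001,0,0,0,0],[0.001,0,0,0,0],[0,0,0,0,0]]]' | python3 nudge.py
echo '[[[0.001,0,0,0,0],[0.001,0,0,0,0],[0,0,0,0,0]]]' | python3 nudge.py
```

```text
t: 8.8
eef_pos: [0.5486, -0.1318, 0.1132]
tool_rot: [0.0, 0.993, 0.115, -0.0]
contact_force: [-2.9, -1.0, -1.3]
gripper_width: 0.109
grasp_force: 60.7
t: 9.1
eef_pos: [0.5506, -0.1313, 0.1132]
tool_rot: [0.0, 0.993, 0.115, -0.0]
contact_force: [-4.3, -1.0, -1.8]
gripper_width: 0.106
grasp_force: 60.7
```

The force holds steady at 3 to 4 N, which is the catch spring, so the tabs are in the slots. I'll push on to the face.

```bash
echo '[[[0.001,0,0,0,0],[0.001,0,0,0,0],[0,0,0,0,0]]]' | python3 nudge.py
echo '[[[0.001,0,0,0,0],[0,0,0,0,0]]]' | python3 nudge.py
echo '[[[0.001,0,0,0,0],[0,0,0,0,0]]]' | python3 nudge.py
```

```text
t: 9.4
eef_pos: [0.5518, -0.131, 0.1132]
tool_rot: [-0.0, 0.993, 0.114, -0.001]
contact_force: [-6.5, -2.0, 0.9]
gripper_width: 0.108
grasp_force: 61.0
t: 9.6
eef_pos: [0.5518, -0.131, 0.1132]
tool_rot: [-0.0, 0.993, 0.114, -0.002]
contact_force: [-9.9, -1.9, 4.3]
gripper_width: 0.108
grasp_force: 61.4
t: 9.8
eef_pos: [0.5518, -0.1311, 0.113]
tool_rot: [-0.001, 0.993, 0.114, -0.002]
contact_force: [-12.2, -1.9, 4.2]
gripper_width: 0.108
grasp_force: 61.7
```

```bash
echo '[[[-0.0015,0,0,0,0],[0,0,-0.001,0,0],[0,0,0,0,0]]]' | python3 nudge.py
for i in 1; do echo '[[[0,0,-0.001,0,0],[0,0,0,0,0]]]' | python3 nudge.py; done
echo '[[[0,0,-0.001,0,0],[0,0,0,0,0]]]' | python3 nudge.py
```

```text
t: 10.1
eef_pos: [0.5518, -0.1309, 0.1137]
tool_rot: [-0.0, 0.993, 0.114, -0.001]
contact_force: [-4.7, -1.7, -3.4]
gripper_width: 0.111
grasp_force: 60.1
t: 10.3
eef_pos: [0.5516, -0.1308, 0.1145]
tool_rot: [-0.0, 0.993, 0.115, -0.001]
contact_force: [-5.7, -1.2, -4.3]
gripper_width: 0.11
grasp_force: 60.0
t: 10.5
eef_pos: [0.5516, -0.1307, 0.1155]
tool_rot: [-0.0, 0.993, 0.115, -0.002]
contact_force: [-5.5, -1.5, -4.2]
gripper_width: 0.105
grasp_force: 60.1
```

```bash
echo '[[[0,0,-0.001,0,0],[0,0,0,0,0]]]' | python3 nudge.py
echo '[[[0,0,-0.001,0,0],[0,0,0,0,0]]]' | python3 nudge.py
echo '[[[0,0,-0.001,0,0],[0,0,0,0,0]]]' | python3 nudge.py
```

```text
t: 10.7
eef_pos: [0.5514, -0.1306, 0.1162]
tool_rot: [-0.0, 0.993, 0.115, -0.002]
contact_force: [-4.5, -2.0, -8.1]
gripper_width: 0.11
grasp_force: 59.6
t: 10.9
eef_pos: [0.5511, -0.1306, 0.117]
tool_rot: [-0.0, 0.993, 0.115, -0.002]
contact_force: [-5.3, -1.8, -9.5]
gripper_width: 0.105
grasp_force: 59.2
t: 11.1
eef_pos: [0.5507, -0.1306, 0.1179]
tool_rot: [-0.0, 0.993, 0.115, -0.002]
contact_force: [-6.0, -1.5, -9.1]
gripper_width: 0.114
grasp_force: 59.5
```

```bash
echo '[[[0.001,0,0.003,0,0],[0,0,0.003,0,0],[0,0,0,0,0]]]' | python3 nudge.py
echo '[[[0,0,0.002,0,0],[0,0,0.002,0,0],[0,0,0,0,0]]]' | python3 nudge.py
echo '[[[0,0,0.001,0,0],[0,0,0.0005,0,0],[0,0,0,0,0]]]' | python3 nudge.py; python3 st.py
```

```text
t: 11.4
eef_pos: [0.5518, -0.1311, 0.1128]
tool_rot: [-0.0, 0.993, 0.114, -0.002]
contact_force: [-11.0, -2.9, -1.4]
gripper_width: 0.112
grasp_force: 60.6
t: 11.7
eef_pos: [0.5519, -0.1314, 0.109]
tool_rot: [-0.0, 0.993, 0.114, -0.002]
contact_force: [-10.5, -2.5, -0.4]
gripper_width: 0.109
grasp_force: 60.8
t: 12.0
eef_pos: [0.5521, -0.1315, 0.1079]
tool_rot: [-0.0, 0.993, 0.114, -0.001]
contact_force: [-12.3, -3.2, 4.2]
gripper_width: 0.109
grasp_force: 61.6
t 12.0 pos [ 0.5521 -0.1315  0.1079] q7 -0.8072656248470064 F [-12.2572  -3.237    4.1502] grip 0.10926347862647477 61.63293242454529
[[ 0.974   0.2265 -0.003 ]
 [ 0.2265 -0.974   0.0002]
 [-0.0029 -0.0009 -1.    ]]
y-axis yaw mod pi -90deg: 0.2284919463253674
```

```bash
echo '[[[-0.001,0,0.0015,0,0],[0,0,0,0,0]]]' | python3 nudge.py
echo '[[[-0.002,0,0,0,0],[-0.002,0,0,0,0],[0,0,0,0,0]]]' | python3 nudge.py
echo '[[[-0.001,0,0,0,0],[0,0,0,0,0]]]' | python3 nudge.py
```

```text
t: 12.2
eef_pos: [0.552, -0.1315, 0.1064]
tool_rot: [-0.0, 0.993, 0.114, -0.001]
contact_force: [-8.7, -2.5, 0.5]
gripper_width: 0.109
grasp_force: 60.9
t: 12.5
eef_pos: [0.5506, -0.1315, 0.1066]
tool_rot: [0.0, 0.993, 0.115, 0.001]
contact_force: [0.8, -1.4, -4.6]
gripper_width: 0.103
grasp_force: 60.0
t: 12.7
eef_pos: [0.5505, -0.1315, 0.1067]
tool_rot: [0.001, 0.993, 0.115, 0.002]
contact_force: [5.0, -2.2, -8.0]
gripper_width: 0.108
grasp_force: 59.6
```

Pulling back with 5 N moves it only 1.5 mm, so the hooks hold. I'll relax the arm and release.

```bash
echo '[[[0.0022,0,0,0,0],[0,0,0,0,0]]]' | python3 nudge.py
echo '[[[0,0,0,0,0.15],[0,0,0,0,0.25],[0,0,0,0,0.5],[0,0,0,0,1],[0,0,0,0,1],[0,0,0,0,1],[0,0,0,0,1]]]' | python3 nudge.py
```

```text
t: 12.9
eef_pos: [0.5506, -0.1315, 0.1065]
tool_rot: [0.0, 0.993, 0.115, 0.0]
contact_force: [-0.5, -1.2, -2.4]
gripper_width: 0.108
grasp_force: 60.5
t: 13.6
eef_pos: [0.5504, -0.1313, 0.1063]
tool_rot: [-0.0, 0.993, 0.115, -0.0]
contact_force: [-0.6, 0.7, 0.5]
gripper_width: 1.001
grasp_force: 0.0
```

```bash
echo '[[[0,0,-0.02,0,1],[0,0,-0.04,0,1],[0,0,-0.04,0,1],[0,0,-0.04,0,1],[-0.04,0,-0.02,0,1],[-0.04,0,0,0,0],[0,0,0,0,0]]]' | python3 nudge.py
python3 - <<'E'
from h import *
s=imaging.read_camera("side");t=imaging.read_camera("top");cv2.imwrite("pics/s2.png",s)
a=cv2.resize(s[135:220,260:360],(600,510));b=cv2.resize(t[150:235,320:380],(360,510))
cv2.imwrite("pics/c2.png",cv2.resize(np.hstack([a,b]),(800,425)))
E
```

```text
t: 14.3
eef_pos: [0.4678, -0.1517, 0.2664]
tool_rot: [-0.002, 0.994, 0.112, -0.0]
contact_force: [0.7, -0.4, -0.2]
gripper_width: 0.692
grasp_force: 0.0
```

View pics/c2.png

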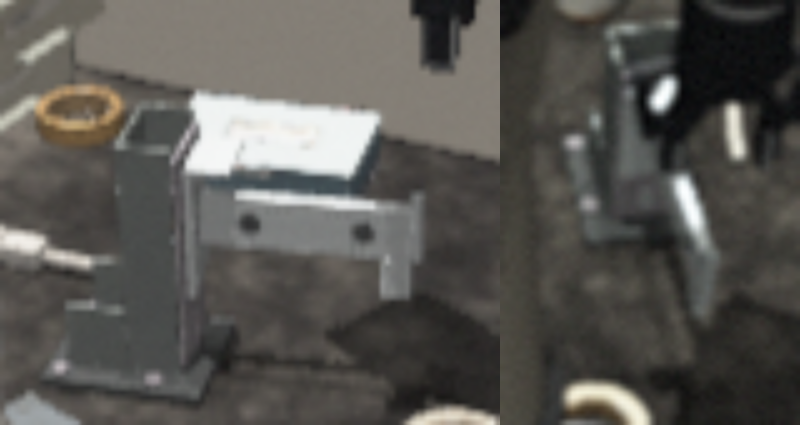

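The hanger stays up on its hooks with the hand clear. In the composite the plate is against the strip at about (193,230) and the arm is level. Next is the flange.

```bash
echo '[[[0,0,0,0,0],[0,0,0,0,0],[0,0,0,0,0]]]' | python3 nudge.py 60; python3 st.py .6213 -.1147 .195
```

```text
t: 14.7
eef_pos: [0.4731, -0.1493, 0.266]
tool_rot: [0.0, 0.993, 0.115, -0.0]
contact_force: [-0.7, -0.4, -1.1]
gripper_width: 0.001
grasp_force: 0.0
t 14.7 pos [ 0.4731 -0.1493  0.266 ] q7 -0.9880274828682577 F [-0.6703 -0.4249 -1.0641] grip 0.0014020730619796085 0.0
[[ 0.9736  0.2284 -0.0007]
 [ 0.2284 -0.9736 -0.001 ]
 [-0.0009  0.0008 -1.    ]]
y-axis yaw mod pi -90deg: 0.2304393776349012
tool disp [0.1523 0.0001 0.0709]
```

```bash
echo '[[[0.038,0,0,0,0],[0.038,0,0,0,0],[0.038,0,0,0,0],[0.038,0,0,0,0],[0,0,0.025,0,0],[0,0,0.025,0,0],[0,0,0.02,0,0],[0,0,0,0,0],[0,0,0,0,0]]]' | python3 nudge.py
echo '[[[0,0,0.006,0,0],[0,0,0.006,0,0],[0,0,0,0,0]]]' | python3 nudge.py
echo '[[[0,0,0.003,0,0],[0,0,0.002,0,0],[0,0,0,0,0]]]' | python3 nudge.py
echo '[[[0,0,0.002,0,0],[0,0,0,0,0]]]' | python3 nudge.py
```

```text
t: 15.6
eef_pos: [0.6207, -0.115, 0.1962]
tool_rot: [0.0, 0.993, 0.115, -0.0]
contact_force: [-0.0, -0.3, 0.3]
gripper_width: 0.002
grasp_force: 0.0
t: 15.9
eef_pos: [0.6203, -0.1147, 0.1839]
tool_rot: [-0.0, 0.993, 0.115, -0.0]
contact_force: [-0.6, 0.8, 0.4]
gripper_width: 0.002
grasp_force: 0.0
t: 16.2
eef_pos: [0.6204, -0.1149, 0.1791]
tool_rot: [-0.0, 0.993, 0.115, -0.0]
contact_force: [-0.7, 1.0, 0.4]
gripper_width: 0.001
grasp_force: 0.0
t: 16.4
eef_pos: [0.6204, -0.1149, 0.1771]
tool_rot: [-0.0, 0.993, 0.115, -0.0]
contact_force: [-0.5, 0.3, -0.7]
gripper_width: 0.001
grasp_force: 0.0
```

```bash
echo '[[[0,0,0.002,0,0],[0,0,0,0,0]]]' | python3 nudge.py
echo '[[[0,0,0.002,0,0],[0,0,0,0,0]]]' | python3 nudge.py
echo '[[[0,0,0.002,0,0],[0,0,0,0,0]]]' | python3 nudge.py
echo '[[[0,0,0.002,0,0],[0,0,0,0,0]]]' | python3 nudge.py
echo '[[[0,0,0.001,0,0],[0,0,0,0,0]]]' | python3 nudge.py
```

```text
t: 16.6
eef_pos: [0.6204, -0.1149, 0.1751]
tool_rot: [-0.0, 0.993, 0.115, -0.0]
contact_force: [-0.2, 0.6, -0.1]
gripper_width: -0.001
grasp_force: 0.0
t: 16.8
eef_pos: [0.6206, -0.115, 0.1734]
tool_rot: [0.0, 0.993, 0.115, 0.0]
contact_force: [-0.5, -0.5, 1.0]
gripper_width: 0.001
grasp_force: 0.2
t: 17.0
eef_pos: [0.6207, -0.1151, 0.1714]
tool_rot: [0.0, 0.993, 0.115, 0.0]
contact_force: [0.4, -0.6, 0.5]
gripper_width: -0.001
grasp_force: 0.5
t: 17.2
eef_pos: [0.6204, -0.1148, 0.1689]
tool_rot: [-0.0, 0.993, 0.115, -0.0]
contact_force: [0.3, 0.0, -0.2]
gripper_width: 0.004
grasp_force: 0.0
t: 17.4
eef_pos: [0.6202, -0.1147, 0.1678]
tool_rot: [-0.0, 0.993, 0.115, -0.0]
contact_force: [0.0, 0.3, -0.3]
gripper_width: 0.0
grasp_force: 0.0
```

```bash
echo '[[[0,0,0.001,0,0],[0,0,0,0,0]]]' | python3 nudge.py
echo '[[[0,0,0.001,0,0],[0,0,0,0,0]]]' | python3 nudge.py
echo '[[[0,0,0.001,0,0],[0,0,0,0,0]]]' | python3 nudge.py
echo '[[[0,0,0.001,0,0],[0,0,0,0,0]]]' | python3 nudge.py
```

```text
t: 17.6
eef_pos: [0.6203, -0.1148, 0.167]
tool_rot: [-0.0, 0.993, 0.115, -0.0]
contact_force: [-0.4, 0.3, 0.3]
gripper_width: -0.0
grasp_force: 0.0
t: 17.8
eef_pos: [0.6204, -0.1149, 0.1661]
tool_rot: [-0.0, 0.993, 0.115, -0.0]
contact_force: [-0.3, -0.1, 0.2]
gripper_width: 0.001
grasp_force: 0.0
t: 18.0
eef_pos: [0.6206, -0.115, 0.1656]
tool_rot: [-0.0, 0.993, 0.115, 0.0]
contact_force: [-1.8, -0.1, 3.1]
gripper_width: -0.0
grasp_force: 1.4
t: 18.2
eef_pos: [0.6207, -0.1151, 0.1654]
tool_rot: [-0.0, 0.993, 0.115, 0.0]
contact_force: [-4.3, 0.4, 10.6]
gripper_width: -0.001
grasp_force: 4.6
```

```bash
echo '[[[0,0,0.0008,0,0],[0,0,0,0,0]]]' | python3 nudge.py
echo '[[[0,0,0.0008,0,0],[0,0,0,0,0],[0,0,0,0,0]]]' | python3 nudge.py
```

```text
t: 18.4
eef_pos: [0.6207, -0.1152, 0.1653]
tool_rot: [-0.0, 0.993, 0.114, 0.001]
contact_force: [-5.2, 1.2, 14.0]
gripper_width: 0.002
grasp_force: 7.1
t: 18.7
eef_pos: [0.6208, -0.1153, 0.1652]
tool_rot: [-0.001, 0.993, 0.114, 0.001]
contact_force: [-7.1, 2.5, 18.8]
gripper_width: 0.001
grasp_force: 9.6
```

```bash
echo '[[[0,0,-0.02,0,0],[0,0,-0.04,0,0],[0,0,-0.04,0,0],[-0.04,0,0,0,0],[-0.04,0,0,0,0],[-0.04,0,0,0,0],[-0.04,0,0,0,0],[0,0,0,0,0]]]' | python3 nudge.py
python3 - <<'E'
from h import *
s=imaging.read_camera("side");t=imaging.read_camera("top");cv2.imwrite("pics/s3.png",s);cv2.imwrite("pics/t3.png",t)
s2=cv2.imread("pics/s2.png")
f=lambda s:np.uint8(np.clip(cv2.resize(s[150:200,280:345],(0,0),fx=6,fy=6,interpolation=cv2.INTER_CUBIC)*1.5,0,255))
cv2.imwrite("pics/c3.png",np.vstack([np.hstack([f(s2),f(s)]),cv2.resize(t[155:205,325:390],(390,300)) .repeat(1,0) if 0 else np.hstack([cv2.resize(t[155:205,325:390],(390,300)),cv2.resize(s[170:210,300:352],(390,300))])]))
# vertical shift of hanger foot/bar
g=lambda s:cv2.cvtColor(s,cv2.COLOR_BGR2GRAY).astype(np.float32)
for r in ((305,172,350,198),(320,170,345,186)):
    x0,y0,x1,y1=r;print(cv2.phaseCorrelate(g(s2)[y0:y1,x0:x1].copy(),g(s)[y0:y1,x0:x1].copy(),cv2.createHanningWindow((x1-x0,y1-y0),cv2.CV_32F)))
print(proj("side",[.55,-.13,.12])-proj("side",[.55,-.13,.11]))
E
```

```text
t: 19.5
eef_pos: [0.4595, -0.1532, 0.2621]
tool_rot: [-0.002, 0.994, 0.112, -0.001]
contact_force: [-0.2, 0.5, 0.2]
gripper_width: 0.0
grasp_force: 0.0
((0.01576275069342259, 3.8581632546635305), 0.9620178544472274)
((5.493630345865611, 3.801686355284869), 0.3551324337720871)
[-0.0338 -2.5366]
```

View pics/c3.png

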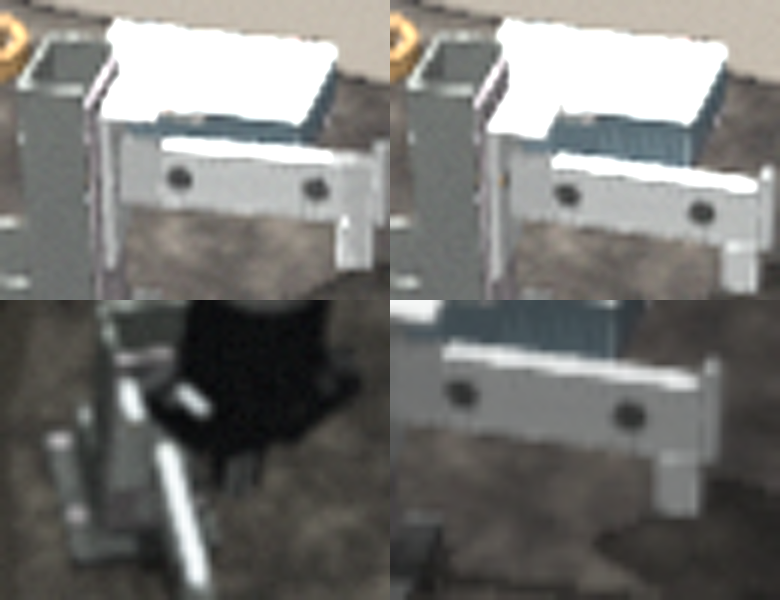

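Run:
```python
from h import *
for f in("side0","s2","s3"):
    a=cv2.imread(f"pics/{f}.png").astype(int)[174:186,292:304];w=a[...,2]-a[...,0];i=np.unravel_index(w.argmax(),w.shape);print(f,w.max(),i[1]+292,i[0]+174);
    if f!="side0":print(w)
```

```text
side0 84 298 180
s2 7 294 180
[[ 0  0  1  2  0 -2  0 -1 -1  0 -1 -1]
 [ 0  0  1  1  2 -1 -2 -1 -1 -1  1 -1]
 [ 0 -1  1  2  1 -1  0  0  0  0 -1 -1]
 [-1 -2  1  1  1 -1 -1  0 -1  0 -1 -1]
 [-2 -2  2  2  1  1 -1 -1 -1  0  0  0]
 [ 0  0  6  2  0 -1  0 -1 -2  0  0 -2]
 [ 0  1  7  2  0  0 -1 -1 -2 -2 -1 -2]
 [-1 -1 -2  3  1 -2 -1 -1  0 -2 -1 -2]
 [-1  0 -2  3  2 -1 -1 -2 -1  0  0  0]
 [-2 -2 -4  0  2  0 -2 -2 -1 -1  1  1]
 [-2 -1 -1  1  1  0  0 -1 -2 -1  5  4]
 [-1  0  0  3  2 -2  0  0 -1  0  5  5]]
s3 23 298 180
[[  1   0   2   1   0  -1   0  -1   0  -2 -12 -18]
 [  2   0   0   1   2   0  -2  -1  -1  -1  -5  -8]
 [  0   0   1   3   0  -1  -1  -2  -1  -2   0  -1]
 [ -1   0   2   2   1  -1  -1  -1  -1   0  -1  -2]
 [ -1  -1   1   2  -1   1  -1  -1  -1  -1   0   0]
 [ -1   0   7   4  -1  -2  15   3   0  -2   0  -1]
 [  0   0   8   2   0  -1  23   5  -1  -2  -2  -3]
 [ -2  -1  -1   1   1  -2   3  -1  -3  -1  -1  -1]
 [  0  -2  -2   0   0  -1  -2   0   0  -2   0   0]
 [ -2  -1  -2   2   1  -1  -1   0  -2  -2  -1   0]
 [ -2   0   0   2   1  -1  -1   0  -1  -1  -2   0]
 [ -2  -2   1   2   1   0  -1  -1  -1  -2   0  -1]]
```

The orange pin tip shows again at (298,180), exactly where it stood when fully out, and it was hidden before the press. So the catch has sprung through the plate and the hand is clear.

```bash
python3 -c "
from station import bot, imaging, hand_in
print(hand_in())"
```

```text
the job is handed in; nothing more can be done
None
```

The hanger is hung and pressed home onto its hard stop, the catch pin is out through its plate, and the job is handed in at about 19.6 s with the robot clear; I didn't compare the bystanders before and after.

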